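# Open the spring-lidded marking nest

## Robot

A 6-joint arm with a two-finger parallel gripper is mounted at the origin on a cart in front of the work surface, level with it; the furniture and walls round the work are solid. World frame = base frame: x ahead of the robot, y to its left, z up, the work surface at z = 0. Lengths are in m, angles in rad, forces in N, time in s.
With the tool pointing down it reaches from about 0.3 to 1 m from the base axis. Payload 5.1 kg.
Tool frame: the origin (TCP) lies between the finger pads; the fingertips stand 22 mm ahead of it and the grasp point (between the pads) lies 3 mm ahead of it; z points along the fingers, y is the line along which they close (so a half turn about z gives the same grasp; the last joint's range is limited). The gripper opens to 95 mm and grips with 3 to 60 N. Pads are 20 mm wide; open, the fingers measure 119 mm over their backs; the gripper's body (75 mm by 180 mm) begins 59 mm behind the grasp point.
Start: joints at [-0.083, 0.124, 1.65, -0, 1.367, -0.083], TCP at [0.65, -0, 0.237] pointing down, gripper open.
Joint ranges: [-2.61, 2.61], [-1.02, 2.33], [0.03, 2.71], [-1.35, 4.49], [0.32, 2.68], [-2.91, 2.91]. Speed limits (rad/s): [2.57, 2.57, 3.14, 3.14, 3.14, 3.14].

## Interface

Orientations are given as a unit quaternion [w, x, y, z].
In Python, from plant import r, claw, kin, eyes, ticket, spotter gives the robot as it stands. Calls block until the motion is done:
- r.move_to(position, orientation): joint-space move of the TCP to a pose.
- r.move_straight(position, rotation=None, feed=0.15, stop_force=None): straight line of the TCP; rotation=None keeps the orientation; feed is the mean speed in m/s. With stop_force (N) it stops when the force on the tool has changed by that much, and returns True; else False.
- r.move_joints(angles): joint-space move.
- claw.grip(opening): finger opening in m; the grip force is fixed at half the most; returns when the fingers have stopped.
- r.sleep(seconds).
- kin.ik(position, orientation): joint angles nearest the present ones, or None.
- r.get_obs(): the state.
- eyes.grab_frame(name): name is "scene" or "side" or "wrist"; returns a dict with "pixels" (384x512x3 uint8, blue, green, red), "vfov" (degrees; the focal length in pixels is half the picture's height over the tangent of half this angle, whatever the lens; pixels are square), "cx", "cy" (the principal point, pixels), "position" and "rotation" of the camera in the world. Camera axes: x right, y down, z forward; pixel columns grow to the right and rows downward; lengths in m; the calibration is good to about 2 mm. A picture is of the moment at which its call begins. There is no depth.
A pose or a line that the arm cannot do raises r.MotionError and nothing moves.
- ticket.sign_off(): hands the job in; it is judged then, once.
Trained networks look in a picture, given as the dict that the camera call returned (one of the last four; its "shot" number tells which), for a name from the list of things; names that differ only in an ending like _2 or _b are one class to them, and where a whole thing is asked for, a point or a joint stands for the part that bears it (a point fixed in the world has none). Each returns a list of dicts, best first, with "score" (0 to 1); they miss things now and then, are a little off and sometimes report something else, mostly with a low value. They report only what shows in the picture. A call takes as long as a camera call.
- spotter.cut_out(picture, label): "mask" (384x512 bool, what is visible of it) and "point" ([column, row] in pixels, amid what is visible of it).
The state is a dict: "t": time; "joint_positions": joint angles; "joint_velocities": joint speeds; "effort": joint torques, N m; "tool_pos": TCP position; "orientation": TCP orientation; "contact_force": force on the tool from outside, world axes, zero at the start; "wrist_torque": the same for the moment, N m; "grip_width": finger opening in m; "grip_force": force on a finger pad.
Only numpy, scipy, OpenCV 4.12 (cv2) and the standard library are available. Lean on these libraries where they do the work, as an engineer would, in place of code of your own. Each camera call takes 0.05 s, during which the arm holds its last target. There are 200 camera calls.

## Task

The tag in the marking nest has been laser-marked: open the nest so that the tag can be taken out. Press the steel release tab down until the hook lets go and the lid springs up part of the way by itself, then push the lid over with the fingertips until it rests fully open against its stop. Pick nothing up: the tag stays lying in its pocket, the other things on the worktop stay where they are, and the tab is left to spring back.

Things in the scene. Friction and masses are not known exactly. Their poses are not given: they have to be found in the camera images.
- nest: The marking nest, fixed to the worktop: an aluminium block 76 x 72 mm on a flange 122 x 94 x 8 mm; its top face is 34 mm above the worktop. Origin: centre of the underside, on the worktop; x points from the release tab (front) to the lid's hinge (back), y along the hinge, z up. It stands elsewhere and turned differently each time. A pocket in its top, floor at z = 25 mm, holds one tag.
- tab_pad (a point): Pressing point on top of the release tab, a ribbed steel plate 32 mm wide (y) in front of the nest, its top 23 mm above the worktop at rest. The point lies 75 mm in front of the nest's origin, 24 mm in front of the tab's pivot, and moves with the tab. The plate reaches 14 mm further out and 16 mm towards the nest; 21 mm from here towards the nest stands the hook over the lid's edge (top at 44 mm).
- tab (a joint): Angle of the release tab: 0 at rest, 0.36 rad pressed right down (the pressing point then stands about 8.5 mm lower). The hook lets go of the lid at about 0.21 rad. A spring returns it; about 5 N at the pressing point takes it right down.
- lid_edge (a point): Middle of the lid's front edge (half-way through its 4 mm thickness); moves with the lid, 90 mm from the hinge axis. Shut, it is 44 mm in front of the nest's origin and 36.5 mm above the worktop; sprung up, about 73 mm higher and 38 mm further back. The lid is a dark steel frame 84 mm wide (y) with a window 52 x 20 mm over the tag.
- lid_hinge (a point): Middle of the lid's hinge axis: 46 mm behind the nest's origin, 36.5 mm above the worktop; the axis runs along the nest's y.
- lid (a joint): Angle of the lid: 0 shut, 1.92 rad fully open against its stop, leaning back past upright. Hooked shut it does not move. Unhooked, a spring lifts it to about 0.95 rad in half a second; beyond that only its weight (120 g) and a damped hinge resist: let go below about 1.5 rad it sinks back to 0.95 rad, beyond about 1.65 rad it sinks on to its stop; in between it may just stand.
- marked_tag: The marked tag, a plate 25 x 60 x 9 mm lying flat in the nest's pocket below the lid's window, loose, long side along the nest's y. Origin: centre of its underside.
- waiting_tag: Another tag, 25 x 60 x 9 mm, lying loose on the worktop to the left of the nest; leave alone. Origin: centre of its underside.
- tweezers: Steel tweezers, 18 x 125 x 5 mm (long along their y), loose on the worktop to the right of the nest; leave alone. Origin: centre of the underside.
- hex_key: Hex key, 26 x 83 x 7 mm, loose on the worktop to the left of the nest's hinge; leave alone. Origin: centre of its underside.
- caliper: Caliper, 67 x 202 x 16 mm (long along its y), loose between the mouse pad and the small vice; leave alone. Origin: centre of its underside.
- parts_tray: Small blue tray of parts, 94 x 127 x 29 mm, loose to the right of the nest; leave alone. Origin: centre of its underside.
- marker: Black marker pen, 17 x 129 x 18 mm (long along its y), loose at the back right; leave alone. Origin: centre of its underside.

How it is judged:
By the outcome, as a careful person would: the job done as asked, in the order asked, and still so for the second after the job is handed in, with the robot touching nothing.
It also fails if it takes over 38 s, if anything falls off the work surface, if the arm or the gripper's body presses on something with over 40 N, if the wrist force passes 120 N, or if a joint passes its speed limit or range.

## Working session

There is one attempt and no reset: what is moved stays moved. The work goes in short steps, each a Python script; the robot and the scene stay as the last script left them, time stands still between calls to the robot, and variables do not carry over. Pictures are saved under pics/ and viewed, at most 10 in all, crops included, and the job is handed in when it is done.

```bash
ls; mkdir -p pics
cat > h.py <<'E'
import numpy as np, cv2
from plant import r, claw, kin, eyes, ticket, spotter
def ray(p,uv):
    f=192/np.tan(np.radians(p["vfov"])/2)
    R=np.array(p["rotation"],float)
    if R.shape!=(3,3):
        from scipy.spatial.transform import Rotation as Q
        R=Q.from_quat(np.roll(R,-1)).as_matrix()
    return np.array(p["position"]),R@np.array([(uv[0]-p["cx"])/f,(uv[1]-p["cy"])/f,1.])
def onz(p,uv,z):
    o,d=ray(p,uv); return o+d*(z-o[2])/d[2]
def proj(p,X):
    from scipy.spatial.transform import Rotation as Q
    R=np.array(p["rotation"],float)
    if R.shape!=(3,3): R=Q.from_quat(np.roll(R,-1)).as_matrix()
    c=R.T@(np.array(X)-np.array(p["position"])); f=192/np.tan(np.radians(p["vfov"])/2)
    return np.array([p["cx"]+f*c[0]/c[2],p["cy"]+f*c[1]/c[2]])
E
python3 - <<'E'
from h import *
ims=[]
for n in ["scene","side","wrist"]:
    p=eyes.grab_frame(n); print(n,p["position"],np.round(p["rotation"],3).tolist(),p["vfov"],p["cx"],p["cy"])
    for l,z in [("tab_pad",.023),("lid_edge",.036),("nest",.034),("marked_tag",.034)]:
        for d in spotter.cut_out(p,l)[:2]: print(l,round(d["score"],2),d["point"],onz(p,d["point"],z).round(3),d["mask"].sum())
    cv2.imwrite(f"pics/{n}.png",p["pixels"])
print(r.get_obs())
E
```

```text
pics
scene [-0.00412441  0.50744852  0.77418979] [0.205, -0.454, 0.794, -0.349] 42.57728079403596 258.649629134438 201.06798084302045
tab_pad 0.88 [286.1, 263.9] [0.524 0.143 0.023] 288
lid_edge 0.76 [251.1, 254.2] [0.572 0.196 0.036] 1310
lid_edge 0.53 [286.5, 183.1] [0.72  0.017 0.036] 1430
nest 0.92 [257.5, 263.9] [0.545 0.197 0.034] 2713
marked_tag 0.74 [253.1, 257.5] [0.564 0.196 0.034] 178
side [ 0.46561363 -0.49988863  0.62074128] [-0.404, 0.903, -0.131, 0.059] 54.13951647532229 251.98447978503447 191.41545016138033
tab_pad 0.74 [198.8, 199.8] [0.53  0.148 0.023] 231
lid_edge 0.61 [209.7, 179.2] [0.567 0.199 0.036] 788
nest 0.85 [208.2, 188.7] [0.557 0.168 0.034] 1672
nest 0.26 [309.9, 197.9] [0.775 0.07  0.034] 389
marked_tag 0.4 [208.8, 181.3] [0.564 0.194 0.034] 105
wrist [0.65023412 0.07406224 0.38511811] [0.133, 0.991, 0.001, 0.0] 71.13661035768028 255.9541753216215 188.48138224240927
tab_pad 0.61 [147.7, 58.6] [0.517 0.141 0.023] 1009
tab_pad 0.25 [322.4, 173.9] [ 0.742 -0.004  0.023] 4934
lid_edge 0.71 [173.2, 22.6] [0.555 0.177 0.036] 2967
nest 0.8 [173.6, 31.2] [0.554 0.169 0.034] 5941
marked_tag 0.81 [182.4, 10.9] [0.566 0.189 0.034] 591
{'t': 0.75, 'joint_positions': array([-8.26360556e-02,  1.23768704e-01,  1.65025026e+00,  3.84316113e-07,
        1.36754009e+00, -8.26297985e-02]), 'joint_velocities': array([-5.12525074e-04,  1.00374685e-03,  6.87222460e-04,  7.62419243e-05,
       -1.99617150e-03,  1.14687077e-03]), 'effort': array([-4.65081712e-05, -4.17503929e+01, -3.60174179e+01,  7.75646302e-02,
        4.29131859e-02, -1.85615909e-05]), 'tool_pos': array([ 6.49998660e-01, -5.22908778e-05,  2.36705928e-01]), 'orientation': array([1.26990623e-05, 7.07109021e-01, 7.07104541e-01, 1.10030850e-05]), 'contact_force': array([ 0.77515024,  0.51570189, -0.36835481]), 'wrist_torque': array([-0.01918664, -0.02965728,  0.05377008]), 'grip_force': 0.0, 'grip_width': 0.09527651948350464}
```

Run:
```python
from h import *
r.move_to([.55,.10,.24],[0,.7071068,.7071068,0])
p=eyes.grab_frame("wrist"); cv2.imwrite("pics/w2.png",p["pixels"])
for l,z in [("tab_pad",.023),("lid_edge",.0385),("nest",.034),("marked_tag",.034),("waiting_tag",.009),("tweezers",.005),("hex_key",.007)]:
    for d in spotter.cut_out(p,l)[:1]:
        c=max(cv2.findContours(d["mask"].astype(np.uint8),0,2)[0],key=cv2.contourArea)
        b=cv2.boxPoints(cv2.minAreaRect(c)); q=np.array([onz(p,x,z)[:2] for x in b])
        e=q[1]-q[0]; e2=q[2]-q[1]
        print(l,round(d["score"],2),d["point"],"c",q.mean(0).round(4),"sides",np.linalg.norm(e).round(4),np.linalg.norm(e2).round(4),"ang",np.degrees(np.arctan2(e[1],e[0])).round(1),np.degrees(np.arctan2(e2[1],e2[0])).round(1))
print(r.get_obs()["t"])
```

```text
tab_pad 0.73 [232.7, 143.3] c [0.5197 0.1449] sides 0.0466 0.0312 ang 50.5 -37.3
lid_edge 0.68 [265.5, 88.1] c [0.5643 0.2004] sides 0.1015 0.0815 ang 50.5 -33.6
marked_tag 0.86 [262.7, 101.5] c [0.5608 0.1949] sides 0.0198 0.0523 ang 48.2 -37.8
waiting_tag 0.88 [207.4, 62.9] c [0.4895 0.2408] sides 0.025 0.0616 ang 42.6 -41.1
tweezers 0.73 [293.8, 141.9] c [0.6042 0.1418] sides 0.1013 0.0164 ang 50.9 -37.2
hex_key 0.62 [251.1, 27.1] c [0.5431 0.2791] sides 0.0817 0.0164 ang 50.0 -32.4
1.775
```

View pics/scene.png

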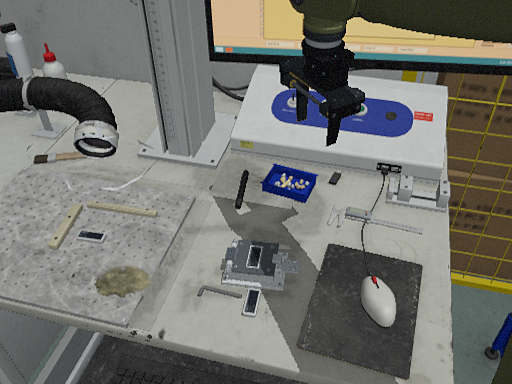

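View pics/w2.png

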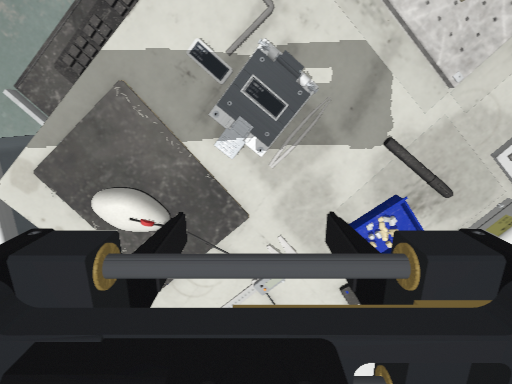

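```bash
cat >> h.py <<'E'
def nest(o,a):
    a=np.radians(a);X=np.array([np.cos(a),np.sin(a),0]);Y=np.array([-X[1],X[0],0])
    return lambda x,y,z: np.array([o[0],o[1],0])+X*x/1e3+Y*y/1e3+np.array([0,0,z/1e3])
def overlay(p,N,c,s,name):
    # crop c=(u,v,w,h), scale s
    im=p["pixels"][c[1]:c[1]+c[3],c[0]:c[0]+c[2]]; im=cv2.resize(np.ascontiguousarray(im),None,fx=s,fy=s,interpolation=cv2.INTER_CUBIC)
    def box(x0,x1,y0,y1,z,col):
        q=[(proj(p,N(x,y,z))-c[:2]+.5)*s for x,y in [(x0,y0),(x1,y0),(x1,y1),(x0,y1)]]
        cv2.polylines(im,[np.int32(q)],True,col,1)
    box(-89,-59,-16,16,23,(0,0,255)); box(-44,46,-42,42,38.5,(0,255,0)); box(-61,61,-47,47,8,(255,0,0)); box(-12.5,12.5,-30,30,34,(0,255,255))
    cv2.imwrite(name,im)
E
python3 - <<'E'
from h import *
p=eyes.grab_frame("wrist"); overlay(p,nest((.561,.195),50.5),(180,20,160,150),4,"pics/o1.png")
p=eyes.grab_frame("scene"); overlay(p,nest((.561,.195),50.5),(200,220,120,90),5,"pics/o2.png")
for uv in [(140,152),(160,160),(240,150),(95,155),(265,245)]: print(uv,onz(p,uv,0).round(2),onz(p,uv,.2).round(2))
E
```

```text
(140, 152) [1.06 0.26 0.  ] [0.78 0.32 0.2 ]
(160, 160) [1.   0.22 0.  ] [0.74 0.3  0.2 ]
(240, 150) [0.93 0.03 0.  ] [0.69 0.15 0.2 ]
(95, 155) [1.11 0.36 0.  ] [0.82 0.4  0.2 ]
(265, 245) [0.61 0.14 0.  ] [0.45 0.24 0.2 ]
```

View pics/o1.png

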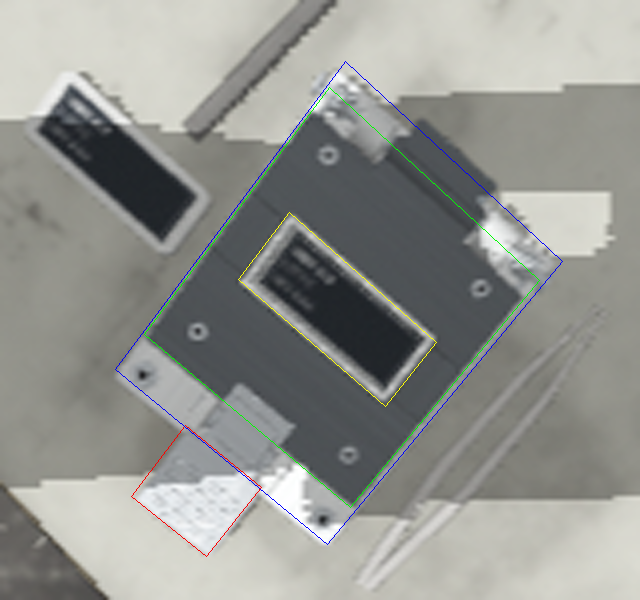

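View pics/o2.png

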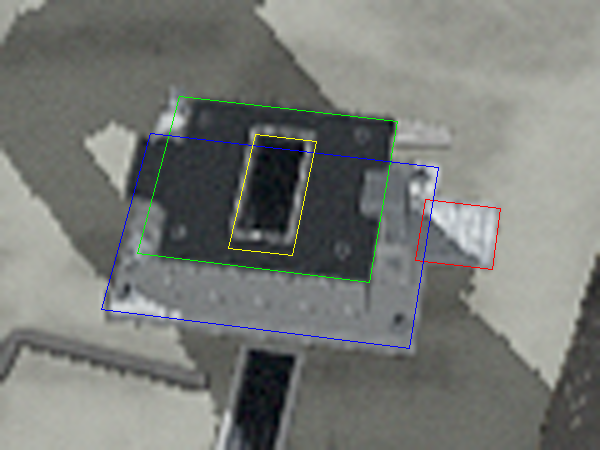

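```bash
cat >> h.py <<'E'
from scipy.spatial.transform import Rotation as Q
N=nest((.561,.195),50.5)
def quat(s):
    a=np.radians(50.5+(180 if s<0 else 0)); x=np.array([np.cos(a),np.sin(a),0]); z=np.array([0,0,-1.])
    return np.roll(Q.from_matrix(np.c_[x,np.cross(z,x),z]).as_quat(),1)
def tip(x,y,z): return N(x,y,z+22)
E
python3 - <<'E'
from h import *
claw.grip(0.0)
for s in (1,-1): print(s,[kin.ik(tip(*t),quat(s)) for t in [(-80,0,60),(60,0,98)]])
s=-1 if kin.ik(tip(-80,0,15),quat(-1)) is not None and abs(kin.ik(tip(-80,0,15),quat(-1))[5])<2.6 else 1
print("s",s); q=quat(s)
r.move_to(tip(-80,0,60),q)
r.move_straight(tip(-80,0,30),feed=.1)
print(r.move_straight(tip(-80,0,14),feed=.02,stop_force=14)); o=r.get_obs(); print(o["tool_pos"],o["contact_force"],o["t"],o["grip_width"])
r.sleep(.6)
p=eyes.grab_frame("side"); cv2.imwrite("pics/s1.png",cv2.resize(p["pixels"][100:280,100:340],None,fx=2.5,fy=2.5))
p=eyes.grab_frame("scene"); cv2.imwrite("pics/s2.png",cv2.resize(p["pixels"][150:330,150:390],None,fx=2.5,fy=2.5))
E
```

```text
1 [array([ 1.53705374e-01,  4.26748324e-03,  2.05169593e+00, -4.44089210e-16,
        1.08562924e+00,  8.43110429e-01]), array([ 2.99774755e-01,  2.10075709e-01,  1.75649790e+00, -4.44089210e-16,
        1.17501905e+00,  9.89179810e-01])]
-1 [array([ 1.53705374e-01,  4.26748324e-03,  2.05169593e+00, -4.44089210e-16,
        1.08562924e+00, -2.29848222e+00]), array([ 2.99774755e-01,  2.10075709e-01,  1.75649790e+00, -4.44089210e-16,
        1.17501905e+00, -2.15241284e+00])]
s -1
True
[0.51079297 0.13341841 0.03848557] [-1.86395708 -0.71347799  6.23080135] 6.6167 0.0003462107930166511
```

View pics/s2.png

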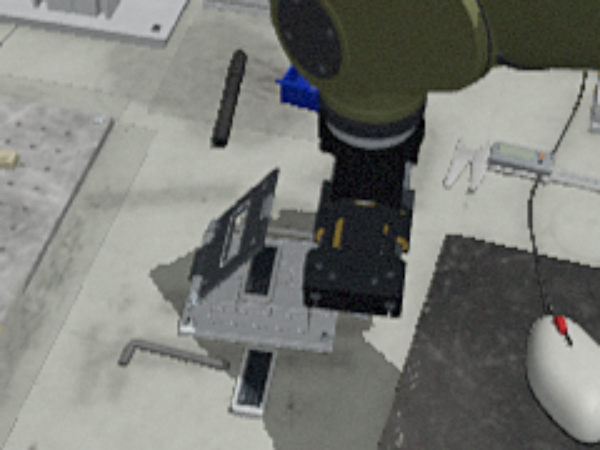

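The lid has sprung up (its edge near (275,175) in the crop) and the tag is still in its pocket at (260,270). Next I raise the arm and push the lid over.

Run:
```python
from h import *
q=quat(-1)
r.move_straight(tip(-80,0,98),feed=.12)
r.move_straight(tip(-30,0,98),feed=.12)
print(r.move_straight(tip(61,0,98),feed=.05,stop_force=8)); o=r.get_obs(); print((o["tool_pos"]-N(0,0,0))@np.c_[(N(1,0,0)-N(0,0,0))*1e3,(N(0,1,0)-N(0,0,0))*1e3,[0,0,1]],o["contact_force"],o["t"])
r.sleep(.3)
p=eyes.grab_frame("scene"); cv2.imwrite("pics/s3.png",cv2.resize(p["pixels"][150:330,150:390],None,fx=2.5,fy=2.5))
```

```text
True
[5.48417631e-02 1.73323633e-05 1.19534874e-01] [-1.89837418 -1.9588104   4.36375576] 10.2917
```

View pics/s3.png

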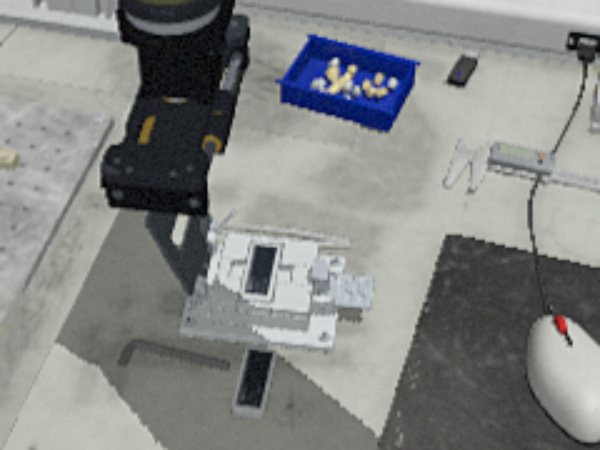

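The lid leans back past upright at about (180,250). The push stopped at nest x = 55 mm, which matches the lid's stop. I'll back off and check that it stays.

Run:
```python
from h import *
r.move_straight(tip(-60,0,98),feed=.12)
r.move_straight(tip(-90,-20,180),feed=.15)
r.sleep(.5)
p=eyes.grab_frame("side"); a=cv2.resize(p["pixels"][90:270,120:280],None,fx=2.4,fy=2.4)
for l in (1.0,1.65,1.92): print(l,proj(p,N(46-90*np.cos(l),0,36.5+90*np.sin(l))).round(0))
for d in spotter.cut_out(p,"lid_edge")[:1]:
    ys,xs=np.where(d["mask"]); print("mask u",xs.min(),xs.max(),"v",ys.min(),ys.max())
for l in (1.65,1.92):
    c=np.array([proj(p,N(46-90*np.cos(l),y,36.5+90*np.sin(l))) for y in(-42,42)]); print(l,c.round(1).tolist())
p=eyes.grab_frame("scene"); b=cv2.resize(p["pixels"][170:330,180:340],(384,384))
cv2.imwrite("pics/f.png",np.hstack([a[:384],b])); print(r.get_obs()["t"],r.get_obs()["contact_force"])
```

```text
1.0 [204. 156.]
1.65 [215. 138.]
1.92 [220. 135.]
mask u 185 201 v 162 181
1.65 [[231.3, 141.9], [199.4, 134.1]]
1.92 [[235.7, 138.5], [204.3, 130.9]]
13.15 [ 0.36372315 -0.42406373  0.65614096]
```

View pics/f.png

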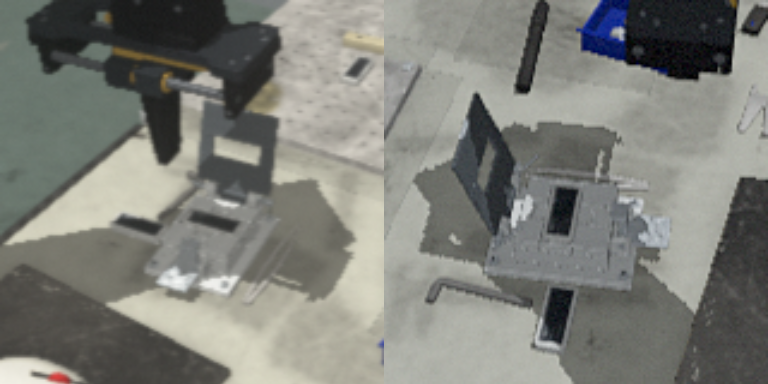

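The lid's right top corner is at side-view pixel (236,138). That matches the 1.92 rad prediction of (235.7,138.5). The tag is in its pocket, the tab is back up, and the other things near the nest lie where they were.

```bash
python3 -c "
from h import *
print(ticket.sign_off())"
```

```text
the job is handed in; nothing more can be done
None
```

The nest is open: the tab was pressed and has sprung back, the lid rests fully open against its stop, the tag is still in its pocket, and the job was handed in at about 13 s.

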